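# Set out the slate price sign from under the sweet display

## Task

Bring out the slate sign that lies in the groove under the shelf of the white display riser: slide it along the groove until one end hangs well out over the end of the riser that the tall jar leaves free, then pick it up by that end. Lay it flat on the sloping sign stand, crosswise and centred, with a long edge down at the ledge, and let go. Do not drop the sign, and leave the jar, tin and pail where they stand.

Things in the scene. Friction and masses are not known exactly. Their poses are not given: they have to be found in the camera images.
- slate: Thin dark slate sign, 64 (own x) x 180 (own y) x 6 (z) mm, about 0.19 kg; origin at the centre of its underside. It lies in the riser's groove with its long axis along the groove; its side edges are hidden by the groove's lips, so it can be gripped across its 64 mm width only where it hangs out past the riser's end.
- riser: Fixed white two-tier display riser; origin at the centre of its foot on the counter, z up, open front facing its own -x (the robot side). Lower tier board: x -60 to +70, y -150 to +150 mm, underside 50 and top 70 mm high, on a foot 100 (x) x 220 (y) mm. Groove and upper shelf: see their points.
- groove (a point): Middle of the floor of the riser's groove, 70 mm above the counter; axes as the riser. The groove is 68 mm wide (x -34 to +34), 6 mm deep, runs along y for the tier's 300 mm and is open at both ends; its lips are flush with the slate's top.
- shelf (a point): Middle of the front lower edge of the riser's upper shelf, 100 mm above the groove's floor and 8 mm to the front of its middle; axes as the riser. The shelf reaches 74 mm back (+x), 100 mm to either side, 12 mm thick, on two 12 mm posts 60 mm behind this point at y -85 and +85. Three fixed jars 70 mm tall stand on it.
- stand: Fixed small brass sign stand; origin on the counter under the middle of the ledge, z up, front facing its own -x. Base x -10 to 80, y -37 to 37 mm, 10 high, with an upright web 50 mm wide (y) carrying the sloping rest (see rest).
- rest: The stand's sloping white plate, tilted 35 degrees; origin on its surface, mid inner edge of the ledge, 70 mm above the counter. x up the slope (away from the stand's front), y along the ledge, z out of the surface. Plate 80 mm wide (y), to x 65; ledge x -6 to 0, rising 10 mm. The seated slate's origin is at x 32, y 0, z 0, its y along this y (either way round), its ends 50 mm beyond the plate.
- jar: Tall lidded clear sweet jar, 84 mm diameter, 150 mm tall, loose, 0.6 kg; origin at the centre of its underside. It stands on the counter just off one end of the riser (left or right varies) and blocks that end.
- tin: Flat round aluminium tin, 86 mm diameter, 26 mm tall, loose; origin at the centre of its underside. It stands on the counter off the other end of the riser, below the height of the groove.
- pail: Aluminium pail of lollipops, 86 mm diameter, pail 85 mm tall, lollipops to 146 mm, loose; origin at the centre of its underside. Stands on the counter behind the sign stand.
There are look-alikes about, which are no part of the job. Leave any pink look-alike of the stand alone.

How it is judged:
By the outcome, as a careful person would: the job done as asked, in the order asked, and still so for the second after the job is handed in, with the robot touching nothing.
It also fails if it takes over 59 s, if anything falls off the work surface, if the arm or the gripper's body presses on something with over 40 N, if the wrist force passes 120 N, or if a joint passes its speed limit or range.

## Robot

A 6-joint arm with a two-finger parallel gripper is mounted at the origin on the work surface. World frame = base frame: x ahead of the robot, y to its left, z up, the work surface at z = 0. Lengths are in m, angles in rad, forces in N, time in s.
With the tool pointing down it reaches from about 0.275 to 0.825 m from the base axis. Payload 5.2 kg.
Tool frame: the origin (TCP) lies on the front face of the gripper's body, between the roots of the fingers; the fingertips stand 84 mm ahead of it and the grasp point (between the pads) lies 65 mm ahead of it; z points along the fingers, y is the line along which they close (so a half turn about z gives the same grasp; the last joint's range is limited). The gripper opens to 93 mm and grips with 3 to 60 N. Pads are 15 mm wide; open, the fingers measure 128 mm over their backs; the gripper's body (75 mm by 188 mm) begins 65 mm behind the grasp point.
Start: joints at [1.133, 0.259, 1.535, -0, 1.348, -0.203], TCP at [0.128, 0.535, 0.303] pointing down, gripper open.
Joint ranges: [-3.14, 3.14], [-0.91, 2.08], [0.19, 2.58], [-1.22, 4.36], [0.22, 2.71], [-3.12, 3.12]. Speed limits (rad/s): [2.57, 2.57, 3.14, 3.14, 3.14, 3.14].

## Interface

Orientations are given as a rotation vector (axis times angle).
In Python, from plant import r, planner, read_camera, models gives the robot as it stands. The module is installed in compiled form; this text tells all that it offers. Calls block until the motion is done:
- r.goto(position, orientation): joint-space move of the TCP to a pose.
- r.move_linear(position, rotation=None, feed=0.15, force_limit=None): straight line of the TCP; rotation=None keeps the orientation; feed is the mean speed in m/s. With force_limit (N) it stops when the force on the tool has changed by that much, and returns True; else False.
- r.movej(angles): joint-space move.
- r.release() and r.close(grip_force=None): open the fingers fully, or close them until they stop; grip_force is the grip in N (None keeps the last).
- r.hold(seconds).
- planner.solve_ik(position, orientation): joint angles nearest the present ones, or None.
- r.observe(): the state.
- read_camera(name): name is "scene" or "top" or "wrist"; returns a dict with "image" (384x512x3 uint8, red, green, blue), "depth" (384x512 float32, m along the optical axis (not along the pixel's ray), 0 where there is no reading), "vfov" (degrees; the focal length in pixels is half the picture's height over the tangent of half this angle, whatever the lens; pixels are square), "cx", "cy" (the principal point, pixels), "origin" and "rotation" of the camera in the world. Camera axes: x right, y down, z forward; pixel columns grow to the right and rows downward; lengths in m; the calibration is good to about 2 mm. A picture is of the moment at which its call begins.
A pose or a line that the arm cannot do raises r.MotionError and nothing moves.
- r.sign_off(): hands the job in; it is judged then, once.
Trained networks look in a picture, given as the dict that the camera call returned (one of the last four; its "shot" number tells which), for a name from the list of things; names that differ only in an ending like _2 or _b are one class to them, and where a whole thing is asked for, a point or a joint stands for the part that bears it (a point fixed in the world has none). Each returns a list of dicts, best first, with "conf" (0 to 1); they miss things now and then, are a little off and sometimes report something else, mostly with a low value. They report only what shows in the picture. A call takes as long as a camera call. They do not tell look-alikes from the thing itself.
- models.find_in(picture, label): "location" ([column, row] in pixels, amid what is visible of it).
- models.mark_of(picture, label): "location" ([column, row] in pixels: a listed point, or the origin of a listed thing).
The state is a dict: "clock": time; "q": joint angles; "qvel": joint speeds; "joint_efforts": joint torques, N m; "tool_pos": TCP position; "eef_rot": TCP orientation; "contact_force": force on the tool from outside, world axes, zero at the start; "ft_torque": the same for the moment, N m; "gripper_width": opening from 0.0 (shut) to 1.0 (fully open); "gripper_force": force on a finger pad.
Only numpy, scipy, OpenCV 4.12 (cv2) and the standard library are available. Lean on these libraries where they do the work, as an engineer would, in place of code of your own. Each camera call takes 0.05 s, during which the arm holds its last target. There are 200 camera calls.

## Working session

There is one attempt and no reset: what is moved stays moved. The work goes in short steps, each a Python script; the robot and the scene stay as the last script left them, time stands still between calls to the robot, and variables do not carry over. Pictures are saved under pics/ and viewed, at most 10 in all, crops included, and the job is handed in when it is done.

```bash
mkdir -p pics; cat > h.py <<'E'
import numpy as np, cv2
from scipy.spatial.transform import Rotation as R
from plant import r, planner, read_camera, models
def cloud(p):
    d=p["depth"];h,w=d.shape;f=h/2/np.tan(np.radians(p["vfov"])/2)
    u,v=np.meshgrid(np.arange(w),np.arange(h))
    P=np.stack([(u-p["cx"])/f*d,(v-p["cy"])/f*d,d],-1)
    P=P@np.array(p["rotation"]).T+np.array(p["origin"]); P[d==0]=np.nan
    return P
def save(n,im): cv2.imwrite(f"pics/{n}.png",im[...,::-1])
def ray(p,uv):
    f=p["image"].shape[0]/2/np.tan(np.radians(p["vfov"])/2)
    return np.array(p["rotation"])@np.array([(uv[0]-p["cx"])/f,(uv[1]-p["cy"])/f,1])
def atz(p,uv,z):
    o=np.array(p["origin"]);d=ray(p,uv);return o+d*(z-o[2])/d[2]
E
python3 - <<'E'
from h import *
np.set_printoptions(precision=3,suppress=True)
print(r.observe()["clock"])
ims=[]
Z=dict(slate=.07,riser=0,groove=.07,shelf=.17,stand=0,rest=.07,jar=0,tin=0,pail=0)
for n in ["scene","top"]:
    p=read_camera(n);ims.append(p["image"]);print(n,np.array(p["origin"]),np.array(p["rotation"])[:,2],p["vfov"])
    np.savez(n,**{k:p[k] for k in["image","depth","vfov","cx","cy","origin","rotation"]})
    for k,z in Z.items():
        for m in models.mark_of(p,k)[:3]: print(k,np.round(m["conf"],2),np.array(m["location"]),atz(p,m["location"],z))
save("a",ims[0]);save("b",ims[1])
E
```

```text
0.0Traceback (most recent call last):
  File "<stdin>", line 7, in <module>
IndexError: too many indices for array: array is 1-dimensional, but 2 were indexed
```

```bash
python3 - <<'E'
s=open('h.py').read()
s=s.replace('np.array(p["rotation"])','rm(p)').replace("def cloud","def rm(p):\n    a=np.array(p['rotation'])\n    return R.from_rotvec(a).as_matrix() if a.shape==(3,) else R.from_quat(a).as_matrix()\ndef cloud")
open('h.py','w').write(s)
E
python3 - <<'E'
from h import *
np.set_printoptions(precision=3,suppress=True)
ims=[]
Z=dict(slate=.07,riser=0,groove=.07,shelf=.17,stand=0,rest=.07,jar=0,tin=0,pail=0)
for n in ["scene","top"]:
    p=read_camera(n);ims.append(p["image"]);print(n,np.array(p["origin"]),np.array(p["rotation"]),rm(p)[:,2],p["vfov"])
    P=cloud(p)
    np.savez(n,P=P,image=p["image"]);print("median z",np.nanmedian(P[...,2]))
    for k,z in Z.items():
        for m in models.mark_of(p,k)[:3]: print(k,np.round(m["conf"],2),np.array(m["location"]),atz(p,m["location"],z))
save("a",ims[0]);save("b",ims[1])
E
```

```text
scene [ 1.215 -0.389  1.463] [-2.244 -1.402  0.387] [-0.466  0.235 -0.853] 47.00380163889922
median z -0.0036952719637444176
slate 0.82 [310.  206.9] [0.606 0.14  0.07 ]
riser 0.93 [310.6 217.3] [0.615 0.146 0.   ]
groove 0.59 [313.7 202.9] [0.598 0.16  0.07 ]
groove 0.32 [171.1 227.1] [ 0.464 -0.34   0.07 ]
shelf 0.91 [317.7 192.1] [0.611 0.154 0.17 ]
stand 0.95 [172.  191.4] [ 0.283 -0.28   0.   ]
stand 0.87 [164.4 278.7] [ 0.603 -0.428  0.   ]
stand 0.83 [117.3 211.4] [ 0.276 -0.496  0.   ]
rest 0.86 [159.4 268.9] [ 0.592 -0.429  0.07 ]
rest 0.83 [169.6 179.2] [ 0.273 -0.275  0.07 ]
rest 0.72 [105.7 197.8] [ 0.247 -0.512  0.07 ]
jar 0.81 [241.  223.8] [ 0.526 -0.1    0.   ]
tin 0.83 [368.8 203.7] [0.662 0.375 0.   ]
pail 0.81 [227. 288.] [ 0.727 -0.247  0.   ]
pail 0.73 [314.9 202.9] [0.569 0.192 0.   ]
top [ 0.17  -0.056  1.762] [-2.208  1.998 -0.217] [ 0.211  0.018 -0.977] 47.288270826322126
median z -0.008722016541818034
slate 0.64 [222.3 182. ] [0.6   0.139 0.07 ]
riser 0.76 [219.5 183.8] [0.609 0.158 0.   ]
groove 0.92 [224.3 180. ] [0.609 0.132 0.07 ]
groove 0.61 [218.8 175.2] [0.627 0.156 0.07 ]
shelf 0.74 [219.4 177.3] [0.592 0.141 0.17 ]
shelf 0.56 [222.7 180.7] [0.58  0.127 0.17 ]
stand 0.78 [339.  232.4] [ 0.456 -0.348  0.   ]
stand 0.76 [272.6 253.7] [ 0.343 -0.089  0.   ]
stand 0.72 [372.2 286. ] [ 0.256 -0.492  0.   ]
rest 0.91 [370.5 192.9] [ 0.615 -0.451  0.07 ]
rest 0.88 [340.  229.2] [ 0.457 -0.34   0.07 ]
rest 0.81 [317.3 276. ] [ 0.269 -0.265  0.07 ]
jar 0.86 [277.3 203.2] [ 0.551 -0.088  0.   ]
tin 0.55 [164.9 163.4] [0.674 0.396 0.   ]
pail 0.94 [319. 165.] [ 0.732 -0.247  0.   ]
```

View pics/a.png

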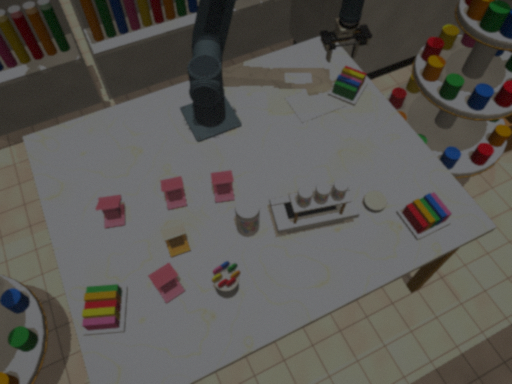

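View pics/b.png

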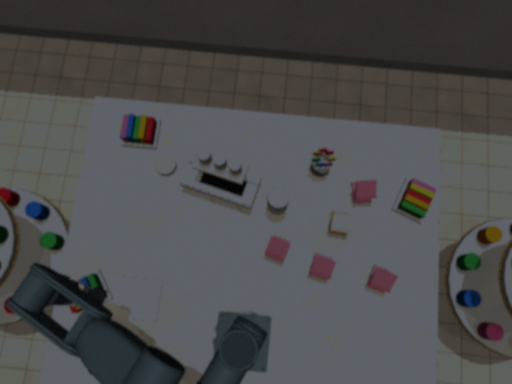

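The brass stand shows at top (339,225), which is (0.457,-0.34) in the world. The other stands are pink. The riser is at top (222,182) with the jar on its right (277,203) and the tin on its left (165,165), so the left (+y) end is free. Next I'll take close views with the wrist camera.

```bash
python3 - <<'E'
from h import *
np.set_printoptions(precision=3,suppress=True)
Z=dict(slate=.07,riser=0,groove=.07,shelf=.17,stand=0,rest=.07,jar=0,tin=0,pail=0)
o=r.observe();print(R.from_rotvec(o["eef_rot"]).as_matrix())
for n,pos,yaw in [("wr",[.50,.15,.42],-15),("ws",[.40,-.31,.38],15)]:
    r.goto(pos,(R.from_euler('z',yaw,degrees=True)*R.from_euler('x',180,degrees=True)).as_rotvec())
    p=read_camera("wrist");save(n,np.clip(p["image"].astype(float)*1.8,0,255).astype(np.uint8))
    P=cloud(p);np.savez(n,P=P,image=p["image"])
    print(n,np.array(p["origin"]),rm(p)[:,2],p["vfov"],r.observe()["clock"],r.observe()["q"])
    for k,z in Z.items():
        for m in models.mark_of(p,k)[:2]: print(k,np.round(m["conf"],2),np.array(m["location"]),atz(p,m["location"],z))
    for z0,z1 in [(-.02,.03),(.06,.09),(.172,.192)]:
        M=(P[...,2]>z0)&(P[...,2]<z1)
        print(z0,M.sum(),np.nanmedian(P[M][:,2]) if M.any() else None)
E
```

```text
[[-0.973  0.233 -0.   ]
 [ 0.233  0.973 -0.   ]
 [ 0.    -0.    -1.   ]]
wr [0.566 0.133 0.502] [-0.241  0.066 -0.968] 59.160499589730875 3.075 [0.079 0.155 1.385 0.    1.602 1.91 ]
slate 0.67 [246.4  68.9] [0.604 0.139 0.07 ]
shelf 0.87 [228.7  70.8] [0.598 0.154 0.17 ]
stand 0.56 [434.5 206. ] [ 0.34  -0.089  0.   ]
rest 0.9 [461.4 225.5] [ 0.334 -0.09   0.07 ]
rest 0.36 [411.3  72.8] [ 0.548 -0.053  0.07 ]
tin 0.74 [60.9 76.4] [0.668 0.396 0.   ]
-0.02 98395 0.0004701600917198512
0.06 17054 0.07589634357986111
0.172 9061 0.18222102774163074
ws [ 0.467 -0.291  0.463] [-0.24  -0.063 -0.969] 59.160499589730875 5.3 [-0.879  0.136  1.5    0.     1.504  0.429]
slate 0.24 [293.4 112.4] [ 0.463 -0.333  0.07 ]
stand 0.91 [356.1 274.4] [ 0.257 -0.5    0.   ]
stand 0.77 [209.6 224.7] [ 0.277 -0.268  0.   ]
rest 0.88 [ 64.  163.5] [ 0.336 -0.089  0.07 ]
rest 0.86 [297.4 119.4] [ 0.456 -0.34   0.07 ]
-0.02 125746 0.00033919728554418493
0.06 8725 0.07653998133066836
0.172 0 None
```

View pics/wr.png

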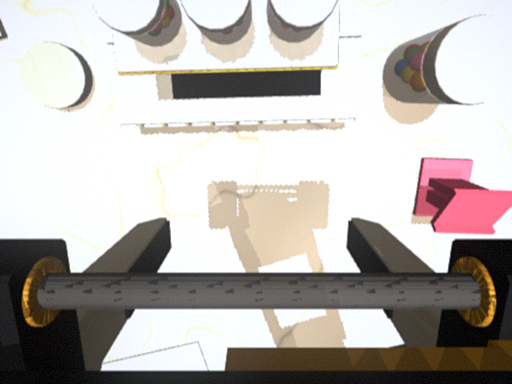

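View pics/ws.png

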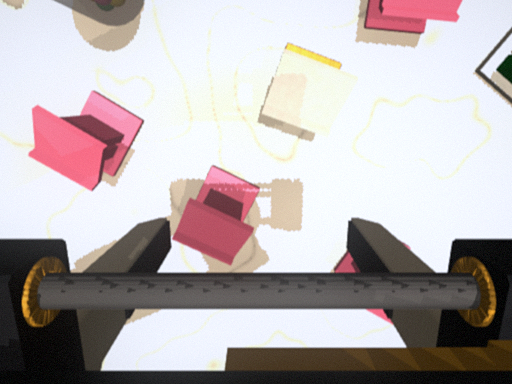

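The wrist view shows the riser with the slate visible at columns 172–321, rows 70–96. The brass stand's plate spans about (265–355, 45–138), with a yellow strip at its far edge. I'll fit both from the depth data.

```bash
python3 - <<'E'
from h import *
np.set_printoptions(precision=4,suppress=True)
d=np.load("wr.npz");P=d["P"];im=d["image"].astype(int)
z=P[...,2]
dark=(im.sum(-1)<150)&(np.abs(z-.076)<.012); dark[200:]=0
M=(np.abs(z-.076)<.008); M[200:]=0; M[:,370:]=0; M[:,:90]=0
for nm,m in [("tier",M),("slate",dark)]:
    q=P[m];rc=cv2.minAreaRect((q[:,:2]*1000).astype(np.float32));print(nm,m.sum(),rc,np.median(q[:,2]));print(cv2.boxPoints(rc))
S=(np.abs(z-.182)<.006);S[200:]=0
rc=cv2.minAreaRect((P[S][:,:2]*1000).astype(np.float32));print("shelf",rc);print(cv2.boxPoints(rc))
for nm,c0 in [("jar",(.54,-.09)),("tin",(.668,.396))]:
    m=(np.hypot(P[...,0]-c0[0],P[...,1]-c0[1])<.075)&(z>.015); q=P[m]; 
    if m.any():print(nm,q.min(0),q.max(0))
d=np.load("ws.npz");P=d["P"];z=P[...,2];im=d["image"].astype(int)
m=np.zeros(z.shape,bool);m[40:145,255:360]=1
m&=z>.02
q=P[m];print("stand pts",m.sum(),q.min(0),q.max(0))
yel=m&(im[...,0]-im[...,2]>60);print("yellow",P[yel].mean(0),P[yel].min(0),P[yel].max(0),yel.sum())
w=P[m&~yel]
for _ in range(5):
    c=w.mean(0);n=np.linalg.svd(w-c,full_matrices=0)[2][2];n*=np.sign(n[2]);w=w[np.abs((w-c)@n)<.004]
print("plane",c,n,"tilt",np.degrees(np.arccos(n[2])),"upslope yaw",np.degrees(np.arctan2(-n[1],-n[0])),len(w))
up=-n.copy();up=np.array([-n[0]*n[2],-n[1]*n[2],1-n[2]**2]);up/=np.linalg.norm(up);y=np.cross(n,up)
A=np.c_[(w-c)@up,(w-c)@y]*1000;rc=cv2.minAreaRect(A.astype(np.float32));print(rc,np.percentile(A,[0,1,99,100],axis=0))
B=np.c_[(q-c)@up,(q-c)@y,(q-c)@n]*1000
hi=B[B[:,2]>5];print("above plane",len(hi),np.percentile(hi,[0,5,50,95,100],axis=0) if len(hi) else 0)
Yb=np.c_[(P[yel]-c)@up,(P[yel]-c)@y,(P[yel]-c)@n]*1000;print(np.percentile(Yb,[0,5,50,95,100],axis=0))
E
```

```text
tier 14595 ((608.9815673828125, 151.98365783691406), (300.9042663574219, 134.57177734375), 76.70515441894531) 0.07588160542387812
[[508.9007  21.0369]
 [639.8658  -9.9095]
 [709.0625 282.9304]
 [578.0973 313.8768]]
slate 3926 ((541.9125366210938, 22.896820068359375), (425.0945129394531, 150.97274780273438), 55.59278106689453) 0.07630384642585233
[[ 359.5288 -109.8085]
 [ 484.0877 -195.1188]
 [ 724.2963  155.6021]
 [ 599.7373  240.9124]]
shelf ((625.5560302734375, 147.8064727783203), (200.3651885986328, 58.7457160949707), 76.57901000976562)
[[573.7325  57.1773]
 [630.874   43.5422]
 [677.3796 238.4356]
 [620.2381 252.0707]]
jar [ 0.5044 -0.1183  0.015 ] [ 0.5882 -0.0406  0.1528]
tin [0.6242 0.3496 0.015 ] [0.7086 0.4348 0.0301]
stand pts 5098 [ 0.4472 -0.3819  0.0641] [ 0.5213 -0.2978  0.1093]<stdin>:18: RuntimeWarning: Mean of empty slice.
  ret = um.true_divide(
Traceback (most recent call last):
ValueError: zero-size array to reduction operation minimum which has no identity
```

```bash
python3 - <<'E'
from h import *
np.set_printoptions(precision=4,suppress=True)
d=np.load("wr.npz");P=d["P"];im=d["image"].astype(int);z=P[...,2]
O=np.array([.6043,.1531]);a=np.radians(-13.35);c,s=np.cos(a),np.sin(a)
L=(P[...,:2]-O)@np.array([[c,-s],[s,c]])*1000
m=(im.sum(-1)<180)&(np.abs(z-.076)<.012)&(np.abs(L[...,0])<40)&(np.abs(L[...,1])<150)
print("slate riser-frame mm",m.sum(),np.percentile(L[m],[0,1,50,99,100],axis=0))
d=np.load("ws.npz");P=d["P"];z=P[...,2];im=d["image"].astype(int)
m=np.zeros(z.shape,bool);m[35:145,255:365]=1
m&=z>.03
q=P[m]
yel=m&(im[...,0]-im[...,2]>35);print(yel.sum())
w=P[m&~yel]
for _ in range(6):
    c=w.mean(0);n=np.linalg.svd(w-c,full_matrices=0)[2][2];n*=np.sign(n[2]);w=w[np.abs((w-c)@n)<.004]
print("plane",c,n,"tilt",np.degrees(np.arccos(n[2])),"upslope yaw",np.degrees(np.arctan2(-n[1],-n[0])),len(w))
up=np.array([-n[0]*n[2],-n[1]*n[2],1-n[2]**2]);up/=np.linalg.norm(up);y=np.cross(n,up)
A=np.c_[(w-c)@up,(w-c)@y]*1000;print(cv2.minAreaRect(A.astype(np.float32)),np.percentile(A,[0,1,50,99,100],axis=0))
B=np.c_[(q-c)@up,(q-c)@y,(q-c)@n]*1000
hi=B[B[:,2]>4];print("above",len(hi));print(np.percentile(hi,[0,5,50,95,100],axis=0))
if yel.any(): print("yel",np.percentile(np.c_[(P[yel]-c)@up,(P[yel]-c)@y,(P[yel]-c)@n]*1000,[0,5,50,95,100],axis=0))
print(im[55,290:340:10],im[100,300],z[55,290:340:10])
E
```

```text
slate riser-frame mm 3689 [[ -29.5661 -102.2531]
 [ -29.0339 -100.0603]
 [ -14.725   -12.8214]
 [  -0.75     74.759 ]
 [  -0.3173   76.6329]]
35
plane [ 0.4891 -0.3398  0.0902] [-0.5616  0.0424  0.8263] tilt 34.27869062422479 upslope yaw -4.3182898901131095 4398
((-2.511198043823242, -0.4874267578125), (80.17082214355469, 67.33180236816406), 89.87335205078125) [[-36.2405 -40.6325]
 [-35.1566 -39.5644]
 [  1.2911   0.1114]
 [ 30.424   38.8244]
 [ 31.0786  39.6437]]
above 524
[[-41.7442 -40.5404   4.0093]
 [-40.4801 -36.3424   4.7092]
 [-35.954   -0.218    9.0162]
 [-34.3671  35.52    10.3696]
 [-33.7588  39.4748  10.9505]]
yel [[ 29.6421 -17.8924  -8.1761]
 [ 29.8109 -15.1083  -8.097 ]
 [ 30.3223   9.1379  -6.8048]
 [ 31.0778  34.6813  -5.4693]
 [ 31.2108  37.1723  -4.3939]]
[[135 136 124]
 [137 134 114]
 [136 127  49]
 [129 109  72]
 [135 139 145]] [137 134 123] [ 0.1059  0.1028  0.0105  0.009  -0.0016]
```

```bash
cat >> h.py <<'E'
np.set_printoptions(precision=4,suppress=True)
RO=np.array([.6043,.1531,0]);RY=R.from_euler('z',-13.35,degrees=True)
def rw(p): return RO+RY.apply(np.array(p)/1000)   # riser mm -> world m
def st(*k):
    o=r.observe();print("t",o["clock"],"tcp",np.array(o["tool_pos"]),"F",np.array(o["contact_force"]),"w",o["gripper_width"],o["gripper_force"],*k)
t=np.radians(45);zt=np.array([np.sin(t),0,-np.cos(t)])
RD=(RY*R.from_matrix(np.c_[[np.cos(t),0,np.sin(t)],[0,-1,0],zt]))
def tip(p): return rw(np.array(p)-84*zt)   # TCP for fingertip at riser p, drag pose
def slate_look(name):
    p=read_camera("wrist");P=cloud(p);im=p["image"].astype(int);save(name,np.clip(im*1.8,0,255).astype(np.uint8))
    L=RY.inv().apply((P-RO).reshape(-1,3)).reshape(P.shape)*1000
    m=(im.sum(-1)<180)&(np.abs(L[...,2]-76)<12)&(np.abs(L[...,0])<40)&(np.abs(L[...,1])<280)
    print("slate",m.sum(),np.percentile(L[m],[0,1,50,99,100],axis=0) if m.any() else "")
E
python3 - <<'E'
from h import *
r.close(20)
y=-13
r.goto(tip([-20-75,y,105+75]),RD.as_rotvec());st()
r.move_linear(tip([-20,y,105]),feed=.12);st()
print(r.move_linear(tip([-20,y,70]),feed=.03,force_limit=8));st()
tcp=np.array(r.observe()["tool_pos"])
r.move_linear(tcp+rw([0,30,0])-RO,feed=.06);st()
slate_look("d1")
E
```

```text
Traceback (most recent call last):
plant.MotionError: the arm cannot take that pose within its joint ranges
```

```bash
python3 - <<'E'
from h import *
for fl in (1,-1):
  for deg in (25,30,35,40,45,50,60):
    t=np.radians(deg);zt=np.array([np.sin(t),0,-np.cos(t)]);yy=np.array([0,-fl,0])
    Q=RY*R.from_matrix(np.c_[np.cross(yy,zt),yy,zt])
    res=[]
    for p in ([-95,-13,180],[-20,-13,76],[-20,50,76],[-20,120,76]):
        q=planner.solve_ik(rw(np.array(p)-84*zt),Q.as_rotvec());res.append("-" if q is None else np.round(q,2).tolist())
    print(fl,deg,res)
E
```

```text
1 25 [[0.23, 0.07, 1.96, -0.29, 0.74, 2.21], [0.16, 0.32, 1.95, -0.35, 0.49, 2.24], [0.28, 0.38, 1.86, -0.4, 0.56, 2.39], [0.39, 0.45, 1.74, -0.43, 0.64, 2.5]]
1 30 [[0.27, 0.05, 2.02, -0.41, 0.64, 2.35], [0.18, 0.31, 2.02, -0.57, 0.38, 2.48], [0.31, 0.37, 1.92, -0.61, 0.47, 2.61], [0.42, 0.44, 1.8, -0.61, 0.56, 2.7]]
1 35 [[0.3, 0.04, 2.08, -0.59, 0.55, 2.54], [0.21, 0.31, 2.08, -0.95, 0.31, 2.87], [0.34, 0.37, 1.98, -0.91, 0.4, 2.92], [0.46, 0.44, 1.85, -0.85, 0.51, 2.95]]
1 40 [[0.34, 0.04, 2.14, -0.84, 0.49, 2.81], '-', '-', [0.49, 0.46, 1.9, -1.14, 0.49, -3.03]]
1 45 ['-', '-', '-', '-']
1 50 ['-', [0.3, 0.4, 2.25, 4.09, 0.49, -2.1], '-', '-']
1 60 [[0.5, 0.18, 2.36, 4.32, 0.68, -2.22], [0.35, 0.52, 2.33, 3.86, 0.81, -1.79], [0.49, 0.55, 2.2, 4.09, 0.78, -1.93], [0.61, 0.6, 2.05, 4.31, 0.78, -2.1]]
-1 25 [[0.23, 0.07, 1.96, -0.29, 0.74, -0.93], [0.16, 0.32, 1.95, -0.35, 0.49, -0.9], [0.28, 0.38, 1.86, -0.4, 0.56, -0.75], [0.39, 0.45, 1.74, -0.43, 0.64, -0.64]]
-1 30 [[0.27, 0.05, 2.02, -0.41, 0.64, -0.79], [0.18, 0.31, 2.02, -0.57, 0.38, -0.67], [0.31, 0.37, 1.92, -0.61, 0.47, -0.53], [0.42, 0.44, 1.8, -0.61, 0.56, -0.45]]
-1 35 [[0.3, 0.04, 2.08, -0.59, 0.55, -0.6], [0.21, 0.31, 2.08, -0.95, 0.31, -0.27], [0.34, 0.37, 1.98, -0.91, 0.4, -0.22], [0.46, 0.44, 1.85, -0.85, 0.51, -0.19]]
-1 40 [[0.34, 0.04, 2.14, -0.84, 0.49, -0.34], '-', '-', [0.49, 0.46, 1.9, -1.14, 0.49, 0.11]]
-1 45 [[0.38, 0.05, 2.2, -1.15, 0.46, -0.0], '-', '-', '-']
-1 50 ['-', [0.3, 0.4, 2.25, 4.09, 0.49, 1.04], '-', '-']
-1 60 [[0.5, 0.18, 2.36, 4.32, 0.68, 0.92], [0.35, 0.52, 2.33, 3.86, 0.81, 1.35], [0.49, 0.55, 2.2, 4.09, 0.78, 1.21], [0.61, 0.6, 2.05, 4.31, 0.78, 1.05]]
```

```bash
sed -i 's/^t=np.radians(45)/t=np.radians(30)/; s/^RD=.*/RD=RY*R.from_matrix(np.c_[[-np.cos(t),0,-np.sin(t)],[0,1,0],zt])/' h.py
python3 - <<'E'
from h import *
y=-13
r.goto(tip([-20-60,y,105+70]),RD.as_rotvec());st()
r.move_linear(tip([-20,y,105]),feed=.12);st()
print(r.move_linear(tip([-20,y,70]),feed=.03,force_limit=8));st()
tcp=np.array(r.observe()["tool_pos"])
r.move_linear(tcp+rw([0,30,0])-RO,feed=.06);st()
slate_look("d1")
E
```

```text
t 9.0167 tcp [0.4832 0.1681 0.2481] F [-0.3713 -0.3869  0.494 ] w 0.003638289480695048 0.0
t 9.9333 tcp [0.541  0.1547 0.178 ] F [0.325  0.2084 0.8314] w 0.005426682160238089 0.0
True
t 10.75 tcp [0.541  0.1548 0.1528] F [-4.3395 -1.0662  7.5193] w 0.0009917657761688763 4.027031854420784
t 11.4 tcp [0.5484 0.1844 0.1531] F [0.4999 0.5465 4.3374] w 0.003894676341603147 1.8352900596801192
slate 8979 [[-33.0614 -99.6083  73.6486]
 [-30.2262 -97.9053  74.801 ]
 [-17.7619 -41.1714  76.0933]
 [ 22.3323  77.0943  77.2328]
 [ 25.0736  79.3909  87.9592]]
```

View pics/d1.png

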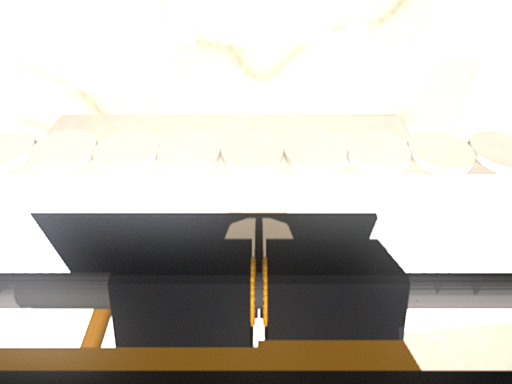

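The slate now spans y -99 to +79, so it moved only about 2 mm and the fingertips slid over it. I'll press harder.

```bash
python3 - <<'E'
from h import *
tcp=np.array(r.observe()["tool_pos"])
print(r.move_linear(tcp+[0,0,-.02],feed=.02,force_limit=22));st()
tcp=np.array(r.observe()["tool_pos"])
for k in (12,24):
    r.move_linear(tcp+rw([0,k,0])-RO,feed=.06);st()
slate_look("d2")
E
```

```text
True
t 11.8083 tcp [0.5486 0.1845 0.1527] F [-4.6127 -0.0383  8.6567] w 0.004751208294698271 4.508745898492634
t 12.15 tcp [0.5511 0.1957 0.1528] F [-1.5865 -2.6818  6.1933] w 0.0081439764946907 3.3789256727322936
t 12.5 tcp [0.554  0.2075 0.1529] F [-0.7728 -1.1314  6.1043] w 0.0037467739919100477 3.0142746563069522
slate 10495 [[-33.4136 -95.3157  73.4577]
 [-30.3961 -92.9019  74.841 ]
 [-16.3651 -42.121   76.0708]
 [ 23.3539  82.095   77.1618]
 [ 25.6608  84.8258  87.971 ]]
```

```bash
python3 - <<'E'
from h import *
tcp=np.array(r.observe()["tool_pos"])
for k,dz in ((3,.0015),(6,.003),(10,.0045),(16,.0045)):
    r.move_linear(tcp+rw([0,k,0])-RO-[0,0,dz],feed=.04,force_limit=60);st()
slate_look("d3")
E
```

```text
t 12.8 tcp [0.5543 0.2083 0.1524] F [-5.7027 -8.6953 15.4794] w 0.007717101358272205 7.786613391945139
t 13.05 tcp [0.5546 0.2091 0.1521] F [-11.88   -17.0906  27.4715] w 0.006326264147846029 14.002799154259264
t 13.3083 tcp [0.5571 0.2142 0.1519] F [ -9.9066 -14.3616  28.2832] w 0.006554529945640773 14.429438528604805
t 13.6083 tcp [0.559  0.2206 0.152 ] F [ -7.324  -11.7144  26.1802] w 0.006650678477926527 12.982505124527961
slate 11323 [[-31.5602 -95.2777  73.3922]
 [-30.2749 -91.1916  74.8415]
 [-14.447  -34.3105  76.0937]
 [ 24.8601  82.8033  77.2154]
 [ 27.4183  85.1926  87.6918]]
```

Friction drag slips (12 N sideways under 27 N of press), so I'll push the slate's rear end with the closed fingertips down in the groove.

```bash
python3 - <<'E'
from h import *
for p in ([-14,-122,76],[-14,-50,76],[-14,15,76]): print(planner.solve_ik(tip(p),RD.as_rotvec()))
tcp=np.array(r.observe()["tool_pos"])
r.move_linear(tcp+[0,0,.025],feed=.1)
r.move_linear(tip([-14,-122,105]),feed=.2);st()
print(r.move_linear(tip([-14,-122,76]),feed=.06,force_limit=6));st()
slate_look("d4")
E
```

```text
[-0.081   0.2333  2.1396 -0.2976  0.2611 -1.1509]
[ 0.0963  0.2861  2.0588 -0.5107  0.3371 -0.7966]
[ 0.2346  0.3429  1.967  -0.5861  0.4197 -0.6135]
t 15.125 tcp [0.5215 0.0473 0.1774] F [ 0.0916  0.0484 -0.67  ] w 0.005161935234401637 0.0
False
t 15.7583 tcp [0.5217 0.0476 0.1486] F [0.7985 0.4336 0.0438] w 0.004556977197133695 0.0
slate 9244 [[ -32.2597 -122.9487   72.5298]
 [ -30.5628  -94.1783   75.3124]
 [ -12.6553  -26.5727   76.2841]
 [  22.5041   24.0576   77.3068]
 [  24.2915   31.4704   87.8628]]
```

View pics/d4.png

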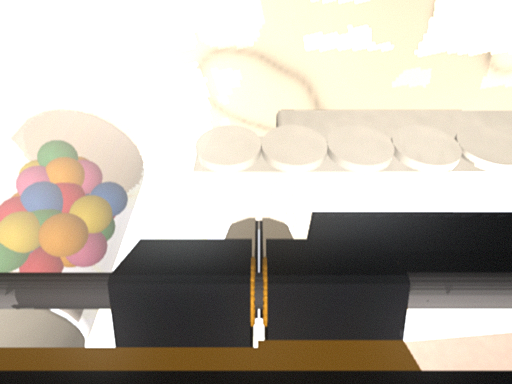

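The fingertips are in the groove at (258,228), just left of the slate's end edge at column 310. Now the push.

```bash
python3 - <<'E'
from h import *
print(r.move_linear(tip([-14,-60,75.5]),feed=.06,force_limit=15));st()
print(r.move_linear(tip([-14,2,75.5]),feed=.06,force_limit=15));st()
slate_look("d5")
E
```

```text
False
t 16.9917 tcp [0.5361 0.1076 0.1485] F [-0.7974 -0.7272  1.7983] w 0.0039482308393680695 1.0510319285094738
False
t 18.175 tcp [0.5504 0.1681 0.1483] F [ 0.1096 -1.3841  3.6311] w 0.0006346453095924813 1.7956289369612932
slate 9874 [[-31.6602   0.9881  74.1398]
 [-30.4036  13.4921  75.2925]
 [-13.6814  94.2391  76.2844]
 [ 22.4614 147.5437  77.3417]
 [ 24.3799 155.5813  87.7397]]
```

```bash
cat >> h.py <<'E'
RG=RY*R.from_matrix(np.c_[[0,1,0],[1,0,0],[0,0,-1]])      # grip at overhang, tool x=riser y
SY=R.from_euler('z',-4.3,degrees=True);a=np.radians(35)
RS=SY*R.from_matrix(np.c_[[np.cos(a),0,np.sin(a)],[0,1,0],[-np.sin(a),0,np.cos(a)]])
SO=np.array([.461,-.338,.0705])
RP=RS*R.from_matrix(np.c_[[0,1,0],[1,0,0],[0,0,-1]])
def sw(p): return SO+RS.apply(np.array(p)/1000)
E
python3 - <<'E'
from h import *
for f in (1,-1):
  F=R.from_euler('z',0 if f>0 else 180,degrees=True)
  print(f,planner.solve_ik(rw([0,178,138]),(RG*F).as_rotvec()),planner.solve_ik(rw([0,178,280]),(RG*F).as_rotvec()),planner.solve_ik(sw([32,58,68]),(RP*F).as_rotvec()),planner.solve_ik(sw([32,58,168]),(RP*F).as_rotvec()))
r.move_linear(tip([-14,17,75.5]),feed=.06,force_limit=15);st()
r.move_linear(tip([-14,12,76]),feed=.1)
r.move_linear(tip([-25,12,110]),feed=.15)
r.move_linear(tip([-90,12,180]),feed=.2)
r.release()
r.goto(rw([0,178,280]),RG.as_rotvec());st()
slate_look("g1")
E
```

```text
1 [ 0.3143  0.6914  1.256  -0.      1.1942  0.5473] [ 0.3143  0.5894  1.0831 -0.      1.469   0.5473] [-1.0271  0.2726  2.1503  1.0169  0.5816 -1.7889] [-1.1645  0.0432  2.151   0.7838  0.804  -1.6082]
-1 [ 0.3143  0.6914  1.256  -0.      1.1942 -2.5943] [ 0.3143  0.5894  1.0831 -0.      1.469  -2.5943] [-1.0271  0.2726  2.1503  1.0169  0.5816  1.3527] [-1.1645  0.0432  2.151   0.7838  0.804   1.5334]
t 18.625 tcp [0.5539 0.1828 0.1483] F [ 1.1478 -1.5868  3.4389] w 0.005681646995104589 1.6743032913655043
t 22.5333 tcp [0.645  0.3261 0.2796] F [ 0.3729 -0.7805  0.2402] w 0.9999183758695108 0.0
slate 10185 [[-37.0295  20.95    64.1419]
 [-28.1986  29.3292  74.5634]
 [  3.4439 143.5462  76.1724]
 [ 35.055  205.5373  77.7671]
 [ 37.8331 207.3827  78.8488]]
```

View pics/g1.png

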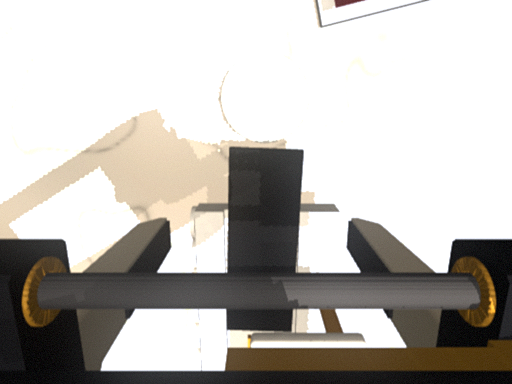

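The slate's outer end shows at (265,150), riser y ≈ 207, so it hangs out 57 mm. Now grip and lift.

```bash
python3 - <<'E'
from h import *
r.move_linear(rw([2,175,160]),feed=.15)
print(r.move_linear(rw([2,175,137]),feed=.06,force_limit=10));st()
r.close(60);st()
r.move_linear(rw([2,175,162]),feed=.08);st()
r.hold(.2)
p=read_camera("wrist");P=cloud(p);im=p["image"].astype(int)
L=RY.inv().apply((P-RO).reshape(-1,3)).reshape(P.shape)*1000
m=(im.sum(-1)<180)&(L[...,2]>85)&(L[...,2]<125)&(np.abs(L[...,0])<25)&(L[...,1]<215)&(L[...,1]>20)
q=L[m];A=np.c_[q[:,:2],np.ones(len(q))]
for _ in range(4):
    s=np.linalg.lstsq(A,q[:,2],rcond=None)[0];k=np.abs(A@s-q[:,2])<3;A,q=A[k],q[k]
print("plane slopes",s,len(q),q.min(0),q.max(0))
save("g2",np.clip(im*1.8,0,255).astype(np.uint8))
E
```

```text
False
t 24.0667 tcp [0.6465 0.3229 0.1364] F [ 0.5943 -0.4065 -0.1571] w 0.998751686530096 0.0
t 24.675 tcp [0.6469 0.323  0.1373] F [0.8998 0.607  0.3749] w 0.6746828956297832 59.99191224575043
t 25.1417 tcp [0.6468 0.323  0.1628] F [-0.5946  0.2466 -1.7939] w 0.6769201411993713 59.99492168426514
plane slopes [-0.0021  0.0257 95.7922] 13020 [-24.9975 122.3257  97.3933] [ 24.9979 206.0187 102.9573]
```

View pics/g2.png

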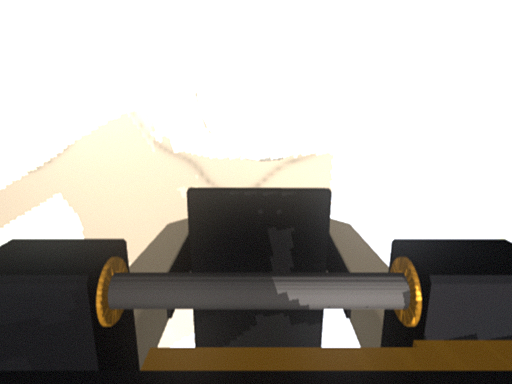

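```bash
cat >> h.py <<'E'
RPc=RS*R.from_euler('x',-1.5,degrees=True)*RS.inv()*RP
E
python3 - <<'E'
from h import *
r.move_linear(rw([-125,175,165]),feed=.2)
r.move_linear(rw([-140,165,300]),feed=.2);st()
try: r.move_linear(sw([42,58.5,190]),RPc.as_rotvec(),feed=.2)
except r.MotionError as e: print(e); r.goto(sw([42,58.5,190]),RPc.as_rotvec())
st()
r.move_linear(sw([36,58.5,100]),feed=.15);r.hold(.2);st()
# slate plane in rest frame, and rest seen
p=read_camera("wrist");P=cloud(p);im=p["image"].astype(int)
L=RS.inv().apply((P-SO).reshape(-1,3)).reshape(P.shape)*1000
m=(im.sum(-1)<180)&(np.abs(L[...,2]-38)<12)&(L[...,0]>0)&(L[...,0]<72)&(np.abs(L[...,1])<110)
q=L[m];A=np.c_[q[:,:2],np.ones(len(q))]
for _ in range(4):
    s=np.linalg.lstsq(A,q[:,2],rcond=None)[0];k=np.abs(A@s-q[:,2])<3;A,q=A[k],q[k]
print("plane",s,len(q),q.min(0),q.max(0))
save("p1",np.clip(im*1.8,0,255).astype(np.uint8))
E
```

```text
t 27.0083 tcp [0.5062 0.3455 0.2987] F [ 0.4479  0.239  -1.5759] w 0.6756027678955858 59.99494135379791
t 30.325 tcp [ 0.3911 -0.2736  0.2503] F [-0.0161 -0.5388 -2.8017] w 0.6745916935715696 60.0023353099823
t 31.275 tcp [ 0.4376 -0.278   0.174 ] F [ 0.5028 -0.345  -1.5074] w 0.6795296430715048 60.002238750457764
plane [-0.0006 -0.0059 40.1401] 16498 [ 3.6458  4.178  36.7497] [69.8584 87.577  42.7237]
```

View pics/p1.png

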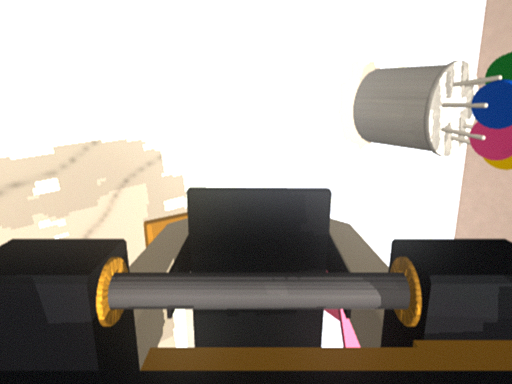

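```bash
python3 - <<'E'
from h import *
def rest(): return RS.inv().apply(np.array(r.observe()["tool_pos"])-SO)*1000
r.move_linear(sw([36,60,76]),feed=.1);print(rest());st()
print(r.move_linear(sw([36,60,63]),feed=.02,force_limit=5),rest());st()
c=rest()
print(r.move_linear(sw([c[0]-10,60,c[2]+.3]),feed=.02,force_limit=6),rest());st()
p=read_camera("wrist");P=cloud(p);im=p["image"].astype(int)
L=RS.inv().apply((P-SO).reshape(-1,3)).reshape(P.shape)*1000
m=(im.sum(-1)<180)&(np.abs(L[...,2]-6)<9)&(L[...,0]>-5)&(L[...,0]<72)&(np.abs(L[...,1])<110)
q=L[m];A=np.c_[q[:,:2],np.ones(len(q))]
for _ in range(4):
    s=np.linalg.lstsq(A,q[:,2],rcond=None)[0];k=np.abs(A@s-q[:,2])<3;A,q=A[k],q[k]
print("plane",s,len(q),q.min(0),q.max(0))
save("p2",np.clip(im*1.8,0,255).astype(np.uint8))
E
```

```text
[35.8574 60.249  75.958 ]
t 31.7167 tcp [ 0.4514 -0.2769  0.1533] F [ 0.2295  0.1035 -2.8939] w 0.6809806599151887 60.002376437187195
True [36.0989 59.8472 66.4018]
t 32.225 tcp [ 0.457  -0.2777  0.1456] F [-1.2599 -0.1099  5.1092] w 0.6805880078454101 59.998236894607544
True [31.3756 60.0683 66.6781]
t 32.5583 tcp [ 0.453  -0.2772  0.1431] F [2.1445 0.001  0.7762] w 0.6737450947054366 59.97978150844574
plane [ 0.0003 -0.0203  6.901 ] 16591 [-1.7349  6.8942  2.2478] [64.6915 89.7432  8.7566]
```

```bash
python3 - <<'E'
from h import *
r.release();r.hold(.3);st()
r.move_linear(np.array(r.observe()["tool_pos"])+sw([0,0,100])-SO,feed=.12)
r.goto([.33,-.33,.40],(R.from_euler('z',-10,degrees=True)*R.from_euler('x',180,degrees=True)).as_rotvec());r.hold(.3);st()
p=read_camera("wrist");P=cloud(p);im=p["image"].astype(int)
L=RS.inv().apply((P-SO).reshape(-1,3)).reshape(P.shape)*1000
m=(im.sum(-1)<180)&(np.abs(L[...,2]-6)<12)&(L[...,0]>-20)&(L[...,0]<90)&(np.abs(L[...,1])<120)
q=L[m];A=np.c_[q[:,:2],np.ones(len(q))];s=np.linalg.lstsq(A,q[:,2],rcond=None)[0]
print("plane",s,len(q),q.min(0),q.max(0),cv2.minAreaRect(q[:,:2].astype(np.float32)))
save("e1",np.clip(im*1.8,0,255).astype(np.uint8))
s=read_camera("scene")
for k in("jar","tin","pail"): print(k,[atz(s,x["location"],0) for x in models.mark_of(s,k)[:1]])
E
```

```text
t 33.6 tcp [ 0.4531 -0.2772  0.1432] F [-0.0348 -0.1188  0.8113] w 0.9978074065448432 0.0
t 36.8833 tcp [ 0.3299 -0.33    0.3999] F [ 0.2571 -0.2065  0.8596] w 0.9999548509050123 0.0
plane [ 0.0018 -0.0004  5.9908] 7628 [ -0.8206 -89.9788   3.174 ] [56.9026 88.8487  8.6969] ((27.148561477661133, -0.5598297119140625), (179.1237030029297, 56.709598541259766), 89.08111572265625)
jar [array([ 0.5473, -0.0952,  0.    ])]
tin [array([0.6531, 0.3845, 0.    ])]
pail [array([ 0.7179, -0.2452,  0.    ])]
```

View pics/e1.png

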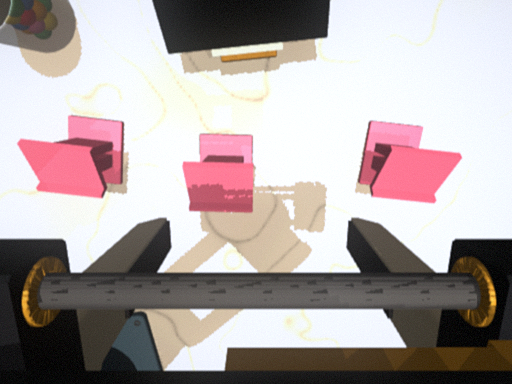

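The slate at (243,20) lies flat with its top 6 mm above the rest. It is centred to about 0.5 mm, with its lower edge at the ledge, and nothing is touching it.

```bash
python3 -c "
from h import *
print(r.sign_off())"
```

```text
the job is handed in; nothing more can be done
None
```

The slate now lies flat and crosswise on the brass stand, centred to about 0.5 mm with a long edge at the ledge; the jar, tin and pail show no sign of having moved, and the job was handed in at about 37 s.

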